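Pour the cast stones and set the sizing tweezers

TASK

Pour all five plaster stones from the blue cup into the black sorting tray, keeping the cup low over the tray so that they do not chip, and stand the cup back upright on the bench. Then pick up the sprung sizing tweezers, squeeze them to the tip gap marked by the red cursor on their scale (black pointer in line with it), and hold them level and steady at that gap with both tips a few centimetres above the tray and clear of the stones, ready to gauge them; finish while still holding them so. Leave the paint jars, the model house, the screwdriver and the bananas where they are.

Things in the scene. Friction and masses are not known exactly. Their poses are not given: they have to be found in the camera images.
- cup_center (a point): blue plastic cup, standing upright, 82 mm tall; outer diameter 58 mm at the foot and 68 mm at the rim (63 mm half-way up), wall 2.5 mm, floor 4 mm thick, mass about 60 to 85 g. Point on its axis, half-way up (41 mm above its foot); z along the cup's axis towards the mouth. At the start the five stones lie in its lower half
- cup: the same blue cup; origin at the centre of its underside, z towards the mouth
- tray: black open sorting tray with a grey liner, fixed to the bench; 170 mm along its x, 210 mm along its y, 30 mm high, walls and floor 4 mm; origin at the centre of its underside
- stone1: grey cast-plaster model stone, 17 x 16 x 16 mm, 11 g, smooth (slides down a wall steeper than about 22 degrees); origin at its centre
- stone2: grey cast-plaster model stone, 18 x 15 x 16 mm, 11 g, smooth (slides down a wall steeper than about 22 degrees); origin at its centre
- stone3: grey cast-plaster model stone, 17 x 17 x 16 mm, 11 g, smooth (slides down a wall steeper than about 22 degrees); origin at its centre
- stone4: grey cast-plaster model stone, 18 x 16 x 18 mm, 11 g, smooth (slides down a wall steeper than about 22 degrees); origin at its centre
- stone5: grey cast-plaster model stone, 19 x 17 x 16 mm, 11 g, smooth (slides down a wall steeper than about 22 degrees); origin at its centre
- grip (a point): sprung steel sizing tweezers lying flat, 237 mm long, 100 g, legs opening in the level plane. Point midway between the two ribbed black finger grips (each 44 mm long, 16 mm high), 8 mm above the tweezers' underside; x runs to the tips (115 mm ahead), y to the left leg, z up. The bow (hinge) lies 115 mm behind. The balance point lies within 10 mm of here
- tweezers: the same tweezers: left leg, bow and the white scale, which crosses both legs 65 mm ahead of the grip point, 16 mm above the underside. Origin on the underside below the grip point; x to the tips, y to the left leg, z up
- leg (a joint): squeeze angle of the right leg about the bow: 0 = sprung open (42 mm over the finger grips), 0.17 rad = shut. At the marked gap 25 to 36 mm over the grips. The spring pushes back on the grips with 3 N when open, 6 to 11 N at the marked gap. 1 mm less over the grips turns the leg by 0.0087 rad and moves the pointer 1.6 mm, the tips 2 mm
- pointer (a point): point of the black needle on the right leg, at the scale, 66 mm ahead of the grip point; as the tweezers are squeezed it moves along the scale to the left leg (+y)
- cursor_line (a point): middle of the red cursor on the white scale, 5 mm wide along the scale; its y axis runs along the scale (to the left leg). The gap is right when the pointer has the same y as this point. It lies 9 to 25 mm to +y of the pointer as the tweezers lie open
- tip_left (a point): inner face of the left tip, 115 mm ahead of the grip point
- tip_right (a point): inner face of the right tip
- jar_red: red paint jar, 35 mm across, 50 mm high; to be left alone; origin at the centre of its underside
- jar_white: white paint jar, 35 mm across, 50 mm high; to be left alone; origin at the centre of its underside
- jar_yellow: yellow paint jar, 35 mm across, 50 mm high; to be left alone; origin at the centre of its underside
- model_house: white model house with a red roof, 85 x 75 mm, about 150 mm high; to be left alone; origin at the centre of its underside
- screwdriver: screwdriver with a wooden handle, about 200 mm long, lying on the near side of the tray; to be left alone; origin at the centre of its underside
- bananas: two bananas lying side by side, 190 x 100 mm; to be left alone; origin at the centre of its underside
Mind the look-alikes: they are no part of the job. Of the things that look like the cup, the middle-sized one is meant.

How it is judged:
By the outcome, as a careful person would: the job done as asked, in the order asked, and still so for the second after the job is handed in, while the arm keeps its last pose, push and grip.
It also fails if it takes over 59 s, if anything falls off the work surface, if the arm or the gripper's body presses on something with over 40 N, if the wrist force passes 120 N, or if a joint passes its speed limit or range.

ROBOT

A 6-joint arm with a two-finger parallel gripper is mounted at the origin on the work surface. World frame = base frame: x ahead of the robot, y to its left, z up, the work surface at z = 0. Lengths are in m, angles in rad, forces in N, time in s.
With the tool pointing down it reaches from about 0.275 to 0.775 m from the base axis. Payload 14.6 kg.
Tool frame: the origin (TCP) lies between the finger pads; the fingertips stand 14 mm ahead of it and the grasp point (between the pads) lies 5 mm behind it; z points along the fingers, x is the direction in which the jaws open and shut, and the axes are right-handed (so a half turn about z gives the same grasp; the last joint's range is limited). The gripper opens to 85 mm and grips with 20 to 120 N. Pads are 22 mm wide; open, the fingers measure 114 mm over their backs; the gripper's body (76 mm by 85 mm) begins 54 mm behind the grasp point. The pads swing forward as they close: fully open they stand 13 mm farther back than shut.
Start: joints at [-0.155, 0.263, -0.048, 1.259, 0, 1.415], TCP at [0.525, -0, 0.245] pointing down, gripper open.
Joint ranges: [-2.65, 2.65], [-0.89, 1.7], [-1.18, 1.37], [-2.13, 2.11], [-1.35, 1.29], [-3.14, 3.14]. Speed limits (rad/s): [1.89, 1.89, 2.57, 2.79, 3.14, 3.14].

INTERFACE

Orientations are given as [roll, pitch, yaw] about the fixed x, y, z axes, in that order (R = Rz(yaw) Ry(pitch) Rx(roll)).
In Python, from plant import r gives the robot as it stands. Calls block until the motion is done:
- r.movep(position, orientation): joint-space move of the TCP to a pose.
- r.move_linear(position, vel=0.15, ori=None): straight line of the TCP; ori=None keeps the orientation; vel is the mean speed in m/s.
- r.goto_joints(angles): joint-space move.
- r.ungrasp() and r.clamp(f_grip=None): open the fingers fully, or close them until they stop; f_grip is the grip in N (None keeps the last).
- r.hold(seconds).
- r.ik(position, orientation): joint angles nearest the present ones, or None.
- r.get_state(): the state.
- r.camera(name): name is "scene" or "side" or "wrist"; returns a dict with "color" (400x640x3 uint8, red, green, blue), "z_map" (400x640 float32, m along the optical axis (not along the pixel's ray), 0 where there is no reading), "fx", "fy", "cx", "cy" (pixels), "eye" and "rotation" of the camera in the world; the wrist camera has in their place "hand_eye" (4x4, takes a point from camera to tool coordinates, whose origin is the TCP and whose axes are the tool frame's). Camera axes: x right, y up, looking along -z (the intrinsics and any distortion apply to the point x, -y, -z); pixel columns grow to the right and rows downward; lengths in m; the calibration is good to about 2 mm. A picture is of the moment at which its call begins: read the wrist's pose just before it.
A pose or a line that the arm cannot do raises r.MotionError and nothing moves.
- r.sign_off(): hands the job in, once; it reports no verdict.
The state is a dict: "time": time; "joints": joint angles; "dq": joint speeds; "tau": joint torques, N m; "tool_pos": TCP position; "tcp_rot": TCP orientation; "force": force on the tool from outside, world axes, zero at the start; "moment": the same for the moment, N m; "grip_width": opening from 0.0 (shut) to 1.0 (fully open).
Only numpy, scipy, OpenCV 4.12 (cv2) and the standard library are available. Lean on these libraries where they do the work, as an engineer would, in place of code of your own. Each camera call takes 0.05 s, during which the arm holds its last target. There are 200 camera calls.

## Working session

There is one attempt and no reset: what is moved stays moved. The work goes in short steps, each a Python script; the robot and the scene stay as the last script left them, time stands still between calls to the robot, and variables do not carry over. Pictures are saved under pics/ and viewed, about 8 in all and at most 12, crops included, and the job is handed in when it is done.

```bash
ls; mkdir -p pics
cat > h.py <<'E'
import numpy as np, cv2
from plant import r
from scipy.spatial.transform import Rotation as Ro
def campose(c,st=None):
    if "hand_eye" in c:
        T=np.eye(4);T[:3,:3]=Ro.from_euler('xyz',st['tcp_rot']).as_matrix() if np.size(st['tcp_rot'])==3 else np.array(st['tcp_rot'])
        T[:3,3]=st['tool_pos'];M=T@np.array(c['hand_eye']);return M[:3,3],M[:3,:3]
    return np.array(c['eye']),np.array(c['rotation'])
def ray(c,uv,st=None):
    e,R=campose(c,st);uv=np.atleast_2d(uv).astype(float)
    d=np.c_[(uv[:,0]-c['cx'])/c['fx'],-(uv[:,1]-c['cy'])/c['fy'],-np.ones(len(uv))]
    return e,d@R.T
def onplane(c,uv,z,st=None):
    e,d=ray(c,uv,st);return e+d*((z-e[2])/d[:,2])[:,None]
def pts(c,uv,st=None):
    uv=np.atleast_2d(uv).astype(int);e,d=ray(c,uv,st);return e+d*c['z_map'][uv[:,1],uv[:,0]][:,None]
def proj(c,p,st=None):
    e,R=campose(c,st);q=(np.atleast_2d(p)-e)@R
    return np.c_[c['cx']-c['fx']*q[:,0]/q[:,2],c['cy']+c['fy']*q[:,1]/q[:,2]]
def save(n,im,s=1):
    if s!=1: im=cv2.resize(im,None,fx=s,fy=s,interpolation=cv2.INTER_CUBIC)
    cv2.imwrite('pics/'+n+'.png',im[:,:,::-1])
E
python3 - <<'E'
from h import *
s=r.get_state();print(s)
for n in ('scene','side','wrist'):
    c=r.camera(n);save(n+'0',c['color']);print(n,{k:v for k,v in c.items() if k not in('color','z_map')})
    if n!='wrist':np.save(n+'0.npy',c,allow_pickle=True)
E
```

```text
pics
{'time': 0.0, 'joints': array([-1.55296915e-01,  2.63489732e-01, -4.89561197e-02,  1.25941270e+00,
       -1.23776279e-05,  1.41548114e+00]), 'dq': array([ 1.12635045e-03,  1.01643275e-03,  3.36638220e-04, -8.73137357e-05,
       -1.07392320e-04, -1.04973093e-03]), 'tau': array([ 6.28219332e-04, -6.37613010e+01,  3.84567368e+01,  1.37825581e-02,
        8.02127857e-07, -5.80562346e-05]), 'tool_pos': array([5.24722137e-01, 3.64965543e-05, 2.44835264e-01]), 'tcp_rot': array([-3.14144056e+00,  1.05135703e-03,  1.83595575e-05]), 'force': array([-0.72725094,  0.04419793,  0.08463092]), 'moment': array([ 0.01361853,  0.00791057, -0.06982855]), 'grip_width': 0.9975961193386159}
scene {'fx': 452.82657734429296, 'fy': 452.82657734429296, 'cx': 317.71316995932733, 'cy': 196.14815593491397, 'eye': array([ 1.15691984, -0.47091385,  0.99947516]), 'rotation': array([0.6959764 , 0.01291803, 0.96398252])}
side {'fx': 484.8322106758829, 'fy': 484.8322106758829, 'cx': 318.7985541039901, 'cy': 199.78438574068778, 'eye': array([ 0.43242503, -1.18724878,  1.16709826]), 'rotation': array([ 0.81689408, -0.00327104, -0.04855086])}
wrist {'fx': 280.3074419548467, 'fy': 280.3074419548467, 'cx': 321.1667686806962, 'cy': 199.7966697334665, 'hand_eye': array([[ 9.99999619e-01,  3.61893159e-05,  8.71692558e-04,
        -4.29837042e-04],
       [ 3.03398419e-04, -9.51202798e-01, -3.08566274e-01,
        -7.97602527e-02],
       [ 8.17989598e-04,  3.08566421e-01, -9.51202447e-01,
        -1.28318861e-01],
       [ 0.00000000e+00,  0.00000000e+00,  0.00000000e+00,
         1.00000000e+00]])}
```

```bash
sed -i "s/return np.array(c\['eye'\]),np.array(c\['rotation'\])/return np.array(c['eye']),Ro.from_euler('xyz',c['rotation']).as_matrix()/" h.py
python3 - <<'E'
from h import *
a=cv2.imread('pics/scene0.png');b=cv2.imread('pics/side0.png')
cv2.imwrite('pics/a0.png',a)
E
```

```text
(no output)
```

View pics/scene0.png

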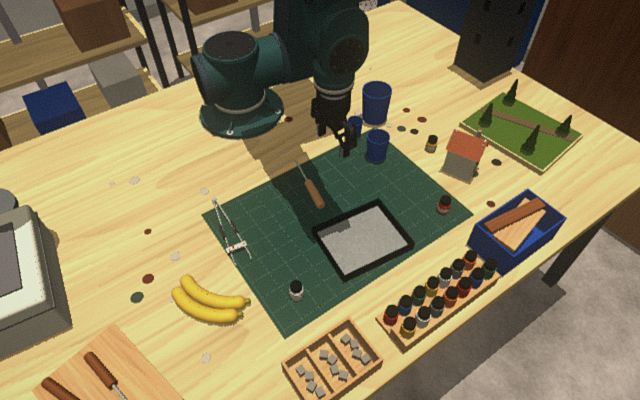

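View pics/side0.png

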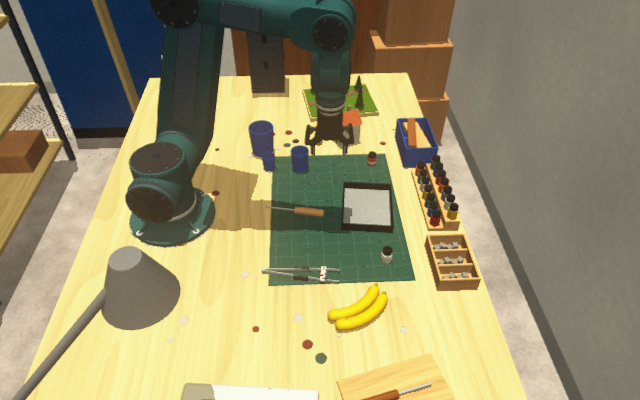

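Scene view: cup candidates are the large (376,103), small (355,127) and middle (376,147) blue cups, plus the blue bin (515,225). The middle cup is the one meant. The tweezers lie at (230,230), scale at (236,246), with the tray at (362,240). Next I'll measure these.

Run:
```python
from h import *
from scipy.optimize import least_squares
for n,boxes in (('scene',{'mid':(360,125,395,170),'big':(358,75,395,127),'small':(343,112,363,140)}),('side',{'mid':(288,140,312,176),'big':(247,118,278,157),'small':(260,150,278,175)})):
    c=np.load(n+'0.npy',allow_pickle=True).item();hsv=cv2.cvtColor(c['color'],cv2.COLOR_RGB2HSV)
    m=cv2.inRange(hsv,(108,90,30),(130,255,255))
    for k,(a,b,x,y) in boxes.items():
        v,u=np.nonzero(m[b:y,a:x]);P=pts(c,np.c_[u+a,v+b]);P=P[(P[:,2]>.005)&(P[:,2]<.2)]
        if len(P)<20: print(n,k,len(P));continue
        zt=np.percentile(P[:,2],98.5);Q=P[(P[:,2]>.02)&(P[:,2]<zt)]
        print(n,k,len(P),'ztop',zt.round(4),'xy range',P.min(0).round(3),P.max(0).round(3))
        top=P[P[:,2]>zt-.006]
        f=lambda p:np.hypot(top[:,0]-p[0],top[:,1]-p[1])-p[2]
        s=least_squares(f,[*top[:,:2].mean(0),.034],loss='soft_l1',f_scale=.002);print('   rimfit',s.x.round(4))
    # tray floor and tweezers
    m=cv2.inRange(hsv,(0,0,70),(180,60,255)) 
    bx={'scene':(312,198,415,280),'side':(342,182,394,232)}[n]
    sub=np.zeros_like(m);sub[bx[1]:bx[3],bx[0]:bx[2]]=m[bx[1]:bx[3],bx[0]:bx[2]]
    cn=max(cv2.findContours(sub,0,1)[0],key=cv2.contourArea);q=cv2.boxPoints(cv2.minAreaRect(onplane(c,cn[:,0],.005)[:,:2].astype(np.float32)))
    print(n,'floor',q.round(3),q.mean(0).round(3))
c=np.load('scene0.npy',allow_pickle=True).item()
save('tw_cup',np.hstack([cv2.resize(c['color'][185:275,195:275],None,fx=5,fy=5,interpolation=2),cv2.resize(c['color'][70:175,335:400],(279,450),interpolation=2)]))
print(pts(c,[(236,246)]),onplane(c,[(236,246),(215,205),(233,262),(251,258)],.01).round(3))
print(pts(c,[(463,160)]).round(3), pts(c,[(444,205)]).round(3),pts(c,[(296,288)]).round(3))
```

```text
scene mid 569 ztop 0.0829 xy range [0.339 0.198 0.005] [0.468 0.267 0.085]
   rimfit [0.4342 0.2328 0.0322]
scene big 712 ztop 0.1164 xy range [0.242 0.233 0.006] [0.342 0.39  0.118]
   rimfit [0.2907 0.3423 0.0448]
scene small 153 ztop 0.0603 xy range [0.292 0.214 0.005] [0.342 0.263 0.062]
   rimfit [0.318  0.2382 0.0231]
scene floor [[ 0.567 -0.084]
 [ 0.717 -0.101]
 [ 0.739  0.093]
 [ 0.59   0.11 ]] [0.653 0.005]
side mid 66 ztop 0.0854 xy range [0.406 0.197 0.006] [0.461 0.275 0.086]
   rimfit [0.4319 0.2305 0.0304]
side big 43 ztop 0.1175 xy range [0.245 0.239 0.02 ] [0.333 0.387 0.118]
   rimfit [0.2893 0.3451 0.0446]
side small 19
side floor [[ 0.569 -0.069]
 [ 0.729 -0.088]
 [ 0.75   0.091]
 [ 0.59   0.11 ]] [0.66  0.011]
[[ 0.48863598 -0.28174021  0.01344643]] [[ 0.486 -0.281  0.01 ]
 [ 0.33  -0.264  0.01 ]
 [ 0.525 -0.31   0.01 ]
 [ 0.541 -0.267  0.01 ]]
[[0.642 0.376 0.07 ]] [[0.714 0.237 0.039]] [[ 0.7   -0.23   0.052]]
```

View pics/tw_cup.png

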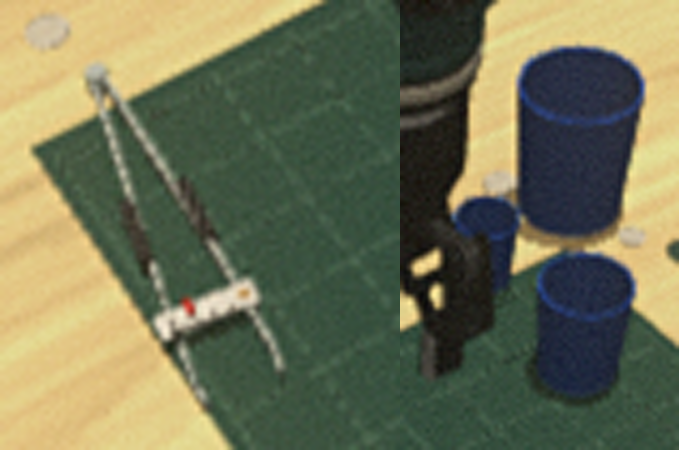

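The crop confirms that the middle cup is 82 mm tall at (0.434, 0.232). The small one is 60 mm and the large one 117 mm. On the tweezers, the red cursor is near the right leg. Next I'll check reach for a low side grasp and a pour.

```bash
cat >> h.py <<'E'
def ori(zt,up,flip=1):
    """tool z=zt, camera side (-y) towards up (flip=-1: away)"""
    z=np.array(zt,float);z/=np.linalg.norm(z);y=-flip*(np.array(up,float)-np.dot(up,z)*z);y/=np.linalg.norm(y)
    return np.c_[np.cross(y,z),y,z]
def eul(R): return Ro.from_matrix(R).as_euler('xyz')
def grasp_R(head,d,flip=1):
    a,b=np.radians([head,d]);return ori([np.cos(b)*np.cos(a),np.cos(b)*np.sin(a),-np.sin(b)],[0,0,1],flip)
def tilt_R(head,d,th,mouth,flip=1):
    """cup upright grasped by grasp_R(head,d), then tilted th deg towards azimuth mouth"""
    m=np.radians(mouth);ax=np.cross([0,0,1],[np.cos(m),np.sin(m),0])
    return Ro.from_rotvec(ax*np.radians(th)).as_matrix()@grasp_R(head,d,flip)
E
python3 - <<'E'
from h import *
cup=np.array([.434,.232,.05]);pour=np.array([.657,.055,.087])
f=lambda R,p:r.ik(p+.005*R[:,2],eul(R))
lo=np.array([-2.65,-.89,-1.18,-2.13,-1.35,-3.14]);hi=-lo.copy();hi[[1,2,3,4]]=[1.7,1.37,2.11,1.29]
for fl in (1,-1):
  for d in (10,20,30):
    for hd in (30,45,60,75,90):
        R=grasp_R(hd,d,fl);q=f(R,cup);qb=f(R,cup-.09*R[:,2])
        print(fl,d,hd,None if q is None else np.round(q,2),None if qb is None else np.round(qb,2))
  for d in (10,20,30):
    for hp in (-10,10,25,40,60):
        print('pour',fl,d,hp,[None if q is None else np.round(q,2).tolist() for q in (f(tilt_R(hp,d,t,-95,fl),pour) for t in (0,60,125))])
E
```

```text
1 10 30 None None
1 10 45 None None
1 10 60 None None
1 10 75 None [-0.53  0.81 -0.78  0.97  1.25  0.56]
1 10 90 [-0.26  0.87 -0.57  1.1   1.26  0.58] [-0.45  0.9  -0.49  1.36  1.09  0.35]
1 20 30 None None
1 20 45 None None
1 20 60 None None
1 20 75 [-0.25  0.56 -1.02 -0.05  1.22  1.61] [-0.49  0.57 -0.84  0.7   1.16  0.98]
1 20 90 [-0.23  0.69 -0.66  0.78  1.16  0.97] [-0.42  0.71 -0.55  1.15  1.03  0.66]
1 30 30 None None
1 30 45 None None
1 30 60 None None
1 30 75 [-0.19  0.45 -1.    0.    1.04  1.7 ] [-0.41  0.39 -0.86  0.58  1.03  1.28]
1 30 90 [-0.19  0.56 -0.7   0.62  1.02  1.21] [-0.36  0.54 -0.58  1.    0.94  0.93]
pour 1 10 -10 [None, None, None]
pour 1 10 10 [None, None, None]
pour 1 10 25 [None, None, None]
pour 1 10 40 [[-0.42, 0.85, -1.14, -1.6, 1.09, 2.8], None, None]
pour 1 10 60 [None, None, None]
pour 1 20 -10 [None, None, None]
pour 1 20 10 [None, None, None]
pour 1 20 25 [None, None, None]
pour 1 20 40 [[-0.4, 0.61, -1.02, -0.96, 0.99, 2.56], None, None]
pour 1 20 60 [[-0.44, 0.61, -0.57, 0.17, 1.21, 1.81], None, None]
pour 1 30 -10 [[0.03, 0.52, -1.12, -1.11, -0
[... 1014 characters left out ...]
 25 [None, None, None]
pour -1 10 40 [[-0.42, 0.85, -1.14, -1.6, 1.09, -0.34], None, None]
pour -1 10 60 [None, None, None]
pour -1 20 -10 [None, None, None]
pour -1 20 10 [None, None, None]
pour -1 20 25 [None, None, None]
pour -1 20 40 [[-0.4, 0.61, -1.02, -0.96, 0.99, -0.58], None, None]
pour -1 20 60 [[-0.44, 0.61, -0.57, 0.17, 1.21, -1.34], None, None]
pour -1 30 -10 [[0.03, 0.52, -1.12, -1.11, -0.18, 0.1], None, None]
pour -1 30 10 [[-0.16, 0.51, -1.15, -1.11, 0.28, -0.17], None, None]
pour -1 30 25 [[-0.28, 0.49, -1.06, -0.9, 0.6, -0.41], None, None]
pour -1 30 40 [[-0.36, 0.47, -0.89, -0.49, 0.85, -0.72], None, None]
pour -1 30 60 [[-0.41, 0.55, -0.52, 0.31, 1.04, -1.34], None, None]
```

```bash
cat > s.py <<'E'
from h import *
f=lambda R,p:r.ik(p+.005*R[:,2],eul(R))
out=[]
for d in (20,30,40,50,60):
  for hp in range(-180,180,15):
    for mo in range(-180,180,30):
      for th in (120,):
        R=tilt_R(hp,d,th,mo);z=R[:,2]
        if z[2]>.35: continue
        a=R@grasp_R(hp,d).T@[0,0,1]; m=a*np.array([1,1,0])
        p=np.array([.657,.008,.088])-.05*m
        for fl in (1,-1):
            q=f(tilt_R(hp,d,th,mo,fl),p)
            if q is not None: out.append((d,hp,mo,fl,z.round(2).tolist(),np.round(q,2).tolist()))
print(len(out))
for o in out[:60]: print(o)
E
python3 s.py
```

```text
390
(20, -180, -180, 1, [0.77, 0.0, -0.64], [-0.15, 0.42, -0.88, -0.59, 0.11, -0.1])
(20, -180, -180, -1, [0.77, 0.0, -0.64], [-0.15, 0.42, -0.88, -0.59, 0.11, 3.05])
(20, -180, -150, 1, [0.37, 0.76, -0.53], [-0.41, 0.62, -0.29, 0.58, 1.01, -0.95])
(20, -180, -150, -1, [0.37, 0.76, -0.53], [-0.41, 0.62, -0.29, 0.58, 1.01, 2.19])
(20, -180, 150, 1, [0.37, -0.76, -0.53], [0.18, 0.59, -0.42, 0.15, -0.95, 0.54])
(20, -180, 150, -1, [0.37, -0.76, -0.53], [0.18, 0.59, -0.42, 0.15, -0.95, -2.61])
(20, -165, -180, 1, [0.75, -0.24, -0.62], [-0.02, 0.44, -0.87, -0.63, -0.23, -0.1])
(20, -165, -180, -1, [0.75, -0.24, -0.62], [-0.02, 0.44, -0.87, -0.63, -0.23, 3.04])
(20, -165, -150, 1, [0.53, 0.59, -0.62], [-0.37, 0.49, -0.55, 0.1, 0.83, -0.73])
(20, -165, -150, -1, [0.53, 0.59, -0.62], [-0.37, 0.49, -0.55, 0.1, 0.83, 2.42])
(20, -165, -120, 1, [-0.26, 0.88, -0.4], [-0.35, 1.14, 0.66, 2.03, 0.82, -1.91])
(20, -165, -120, -1, [-0.26, 0.88, -0.4], [-0.35, 1.14, 0.66, 2.03, 0.82, 1.23])
(20, -165, 150, 1, [0.21, -0.89, -0.4], [0.22, 0.74, -0.14, 0.65, -1.15, 0.79])
(20, -165, 150, -1, [0.21, -0.89
[... 3074 characters left out ...]
 -120, -1, [0.89, 0.21, -0.4], [-0.21, 0.63, -1.17, -1.34, 0.4, 2.22])
(20, -75, -90, 1, [0.24, 0.75, -0.62], [-0.38, 0.61, -0.24, 0.8, 0.91, -1.97])
(20, -75, -90, -1, [0.24, 0.75, -0.62], [-0.38, 0.61, -0.24, 0.8, 0.91, 1.18])
(20, -60, -90, 1, [0.47, 0.7, -0.53], [-0.4, 0.51, -0.57, 0.2, 0.98, -1.76])
(20, -60, -90, -1, [0.47, 0.7, -0.53], [-0.4, 0.51, -0.57, 0.2, 0.98, 1.38])
(20, -60, -60, 1, [-0.38, 0.66, -0.64], [-0.28, 0.98, 0.51, 1.82, 0.56, -2.59])
(20, -60, -60, -1, [-0.38, 0.66, -0.64], [-0.28, 0.98, 0.51, 1.82, 0.56, 0.55])
(20, -45, -90, 1, [0.66, 0.63, -0.4], [-0.4, 0.54, -0.91, -0.61, 0.99, -1.48])
(20, -45, -90, -1, [0.66, 0.63, -0.4], [-0.4, 0.54, -0.91, -0.61, 0.99, 1.66])
```

Run:
```python
from h import *
from scipy.spatial.transform import Slerp
f=lambda R,p:r.ik(p+.005*R[:,2],eul(R))
for d in (20,25):
 for h0,hp,mo,th in ((60,-45,-90,122),(60,-50,-95,122),(70,-55,-95,122)):
  A,B=grasp_R(h0,d),tilt_R(hp,d,th,mo)
  S=Slerp([0,1],Ro.from_matrix([A,B]));print(d,h0,hp,mo,'ang',np.degrees((Ro.from_matrix(A).inv()*Ro.from_matrix(B)).magnitude()).round())
  for t in (0,.2,.4,.6,.8,1):
    R=S(t).as_matrix();a=R@A.T@[0,0,1];p=np.array([.645,.04,.11])*(1-t)+t*np.array([.657,.055,.09]);q=f(R,p)
    print(t,'cup',a.round(2),'tz',R[:,2].round(2),None if q is None else np.round(q,2))
for h in (90,):
  for d in (20,25):
    R=grasp_R(h,d)
    for dz in (0,.07): print(f(R,np.array([.433,.232,.05+dz])),f(R,np.array([.433,.232,.05+dz])-.12*R[:,2]))
```

```text
20 60 -45 -90 ang 146.0
0 cup [-0.  0.  1.] tz [ 0.47  0.81 -0.34] [-0.48  0.57 -0.54  0.33  1.22  1.71]
0.2 cup [ 0.33 -0.31  0.89] tz [ 0.52  0.8  -0.29] [-0.48  0.57 -0.65  0.04  1.26  2.38]
0.4 cup [ 0.51 -0.61  0.6 ] tz [ 0.58  0.77 -0.27] [-0.47  0.58 -0.79 -0.35  1.24  3.12]
0.6 cup [ 0.51 -0.84  0.2 ] tz [ 0.63  0.73 -0.28] [-0.45  0.59 -0.89 -0.63  1.18 -2.5 ]
0.8 cup [ 0.33 -0.92 -0.21] tz [ 0.66  0.68 -0.32] [-0.43  0.58 -0.93 -0.72  1.1  -1.93]
1 cup [ 0.   -0.85 -0.53] tz [ 0.66  0.64 -0.38] [-0.4   0.55 -0.92 -0.65  1.02 -1.44]
20 60 -50 -95 ang 148.0
0 cup [-0.  0.  1.] tz [ 0.47  0.81 -0.34] [-0.48  0.57 -0.54  0.33  1.22  1.71]
0.2 cup [ 0.31 -0.33  0.89] tz [ 0.53  0.8  -0.28] [-0.48  0.58 -0.68 -0.05  1.27  2.44]
0.4 cup [ 0.48 -0.64  0.6 ] tz [ 0.61  0.76 -0.25] [-0.47  0.6  -0.86 -0.58  1.25 -3.03]
0.6 cup [ 0.46 -0.87  0.19] tz [ 0.67  0.7  -0.26] [-0.45  0.64 -0.98 -0.92  1.16 -2.34]
0.8 cup [ 0.26 -0.94 -0.22] tz [ 0.71  0.63 -0.31] [-0.42  0.62 -1.02 -0.98  1.05 -1.79]
1 cup [-0.07 -0.84 -0.53] tz [ 0.72  0.58 -0.38] [-0.38  0.56 -1.   -0.86  0.94 -1.31]
20 7
[... 1974 characters left out ...]
86 -0.55  1.19 -1.99]
1 cup [-0.07 -0.84 -0.53] tz [ 0.64  0.67 -0.36] [-0.41  0.56 -0.89 -0.6   1.06 -1.41]
[-0.23100653  0.68820371 -0.66192856  0.78217428  1.15484177  0.96837701] [-0.47464013  0.71295086 -0.51061204  1.24548672  0.98961817  0.5872954 ]
[-0.23100653  0.564175   -0.61245615  0.9556754   1.15484177  0.96837701] [-0.47464013  0.60451679 -0.460998    1.40353484  0.98961817  0.5872954 ]
[-0.21060759  0.61818143 -0.68901347  0.6850557   1.08925492  1.10248669] [-0.44857721  0.62205701 -0.52799379  1.16991065  0.95556902  0.72056832]
[-0.21060759  0.49569606 -0.62753765  0.86901689  1.08925492  1.10248669] [-0.44857721  0.5189993  -0.46223576  1.33872639  0.95556902  0.72056832]
```

Run:
```python
from h import *
from scipy.spatial.transform import Slerp
f=lambda R,p:r.ik(p+.005*R[:,2],eul(R))
d=20
for h0,hp,mo in ((60,165,-180),(60,150,170),(60,-165,-180),(60,170,-160),(75,180,-160),(75,180,-170)):
  th=122
  A,B=grasp_R(h0,d),tilt_R(hp,d,th,mo)
  S=Slerp([0,1],Ro.from_matrix([A,B]));print(d,h0,hp,mo,'ang',np.degrees((Ro.from_matrix(A).inv()*Ro.from_matrix(B)).magnitude()).round())
  for t in (0,.2,.4,.6,.8,1):
    R=S(t).as_matrix();a=R@A.T@[0,0,1];p=np.array([.66,.03,.11])*(1-t)+t*np.array([.69,.02,.09]);q=f(R,p)
    print(t,'cup',a.round(2),'tz',R[:,2].round(2),None if q is None else np.round(q,2))
```

```text
20 60 165 -180 ang 146.0
0 cup [-0.  0.  1.] tz [ 0.47  0.81 -0.34] [-0.48  0.59 -0.49  0.37  1.22  1.7 ]
0.2 cup [-0.31  0.33  0.89] tz [ 0.43  0.75 -0.51] [-0.44  0.55 -0.42  0.46  1.03  1.25]
0.4 cup [-0.61  0.51  0.6 ] tz [ 0.45  0.62 -0.64] [-0.39  0.48 -0.46  0.35  0.85  0.92]
0.6 cup [-0.84  0.51  0.2 ] tz [ 0.53  0.47 -0.7 ] [-0.34  0.41 -0.58  0.12  0.67  0.61]
0.8 cup [-0.92  0.33 -0.21] tz [ 0.65  0.34 -0.68] [-0.29  0.39 -0.74 -0.21  0.53  0.28]
1 cup [-0.85 -0.   -0.53] tz [ 0.77  0.24 -0.59] [-0.26  0.43 -0.92 -0.64  0.45 -0.08]
20 60 150 170 ang 140.0
0 cup [-0.  0.  1.] tz [ 0.47  0.81 -0.34] [-0.48  0.59 -0.49  0.37  1.22  1.7 ]
0.2 cup [-0.28  0.34  0.9 ] tz [ 0.44  0.73 -0.51] [-0.44  0.53 -0.45  0.42  1.02  1.31]
0.4 cup [-0.57  0.55  0.62] tz [ 0.48  0.6  -0.65] [-0.38  0.46 -0.5   0.28  0.82  1.02]
0.6 cup [-0.78  0.58  0.22] tz [ 0.56  0.44 -0.7 ] [-0.32  0.4  -0.62  0.04  0.63  0.73]
0.8 cup [-0.88  0.44 -0.19] tz [ 0.68  0.29 -0.68] [-0.27  0.38 -0.78 -0.3   0.47  0.43]
1 cup [-0.84  0.15 -0.53] tz [ 0.8   0.18 -0.57] [-0.23  0.45 -0.97 -0.76  0.37  0.09]
20 
[... 1487 characters left out ...]
-0.21] tz [ 0.48  0.6  -0.64] [-0.39  0.49 -0.49  0.26  0.83 -0.2 ]
1 cup [-0.8  -0.29 -0.53] tz [ 0.6   0.56 -0.57] [-0.39  0.48 -0.67 -0.12  0.84 -0.53]
20 75 180 -170 ang 146.0
0 cup [0. 0. 1.] tz [ 0.24  0.91 -0.34] [-0.47  0.79 -0.06  1.24  1.17  1.02]
0.2 cup [-0.36  0.27  0.89] tz [ 0.22  0.81 -0.54] [-0.43  0.69 -0.1   1.04  0.98  0.81]
0.4 cup [-0.69  0.4   0.6 ] tz [ 0.28  0.67 -0.69] [-0.38  0.57 -0.22  0.77  0.81  0.59]
0.6 cup [-0.91  0.36  0.2 ] tz [ 0.41  0.51 -0.76] [-0.33  0.46 -0.41  0.43  0.66  0.34]
0.8 cup [-0.96  0.16 -0.21] tz [ 0.58  0.37 -0.73] [-0.3   0.39 -0.63 -0.    0.55  0.06]
1 cup [-0.84 -0.15 -0.53] tz [ 0.74  0.3  -0.6 ] [-0.28  0.43 -0.87 -0.53  0.51 -0.26]
```

```bash
cat > a.py <<'E'
from h import *
R=grasp_R(90,20);z=R[:,2];e=eul(R);C=np.array([.433,.232,.05])
T=lambda p:p+.005*z
r.movep(T(C-.12*z+[0,0,.06]),e)
r.move_linear(T(C-.12*z),.25)
r.move_linear(T(C),.15)
s=r.get_state();print('pre',s['time'],s['force'].round(2))
r.clamp(25);s=r.get_state();print('clamped',s['time'],s['force'].round(2),s['grip_width'])
r.move_linear(T(C+[0,0,.065]),.12)
s=r.get_state();print('lift',s['time'],s['force'].round(2),s['grip_width'],s['tool_pos'])
c=r.camera('scene');save('lift',c['color'][80:300,250:480],3);c=r.camera('wrist');save('liftw',c['color'])
E
python3 a.py
```

```text
pre 2.4333 [-0.14 -0.46 -0.17]
clamped 2.7583 [-0.76 -4.14  9.83] 0.7519836913155292
lift 3.45 [-0.34  0.09 -0.44] 0.7530548985610397 [0.43297294 0.23656277 0.11288126]
```

View pics/lift.png

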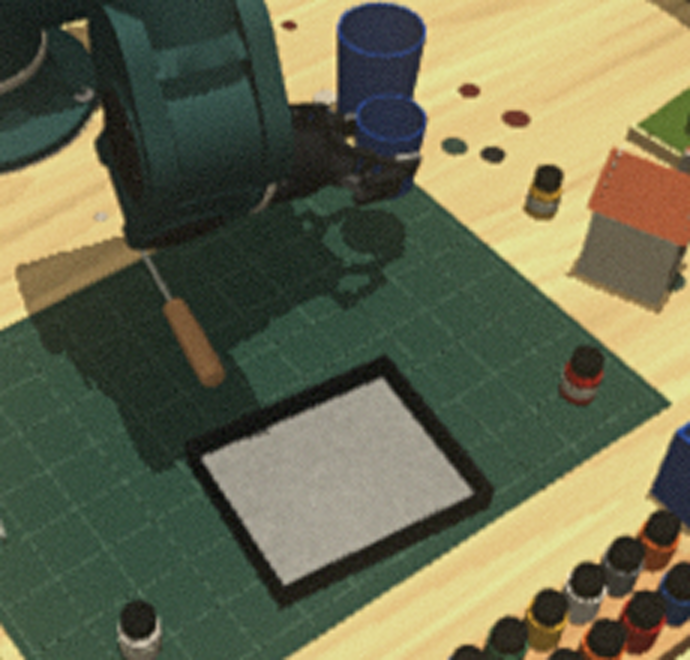

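The cup is held upright at (390,150) in the crop, jaw opening 64 mm as expected, and the tray is empty. Now transport and pour.

```bash
cat > b.py <<'E'
from h import *
from scipy.spatial.transform import Slerp
A,B=grasp_R(60,20),tilt_R(150,20,124,170)
T=lambda p,R:np.array(p)+.005*R[:,2]
r.move_linear(T([.66,.03,.115],A),.2,eul(A))
S=Slerp([0,1],Ro.from_matrix([A,B]))
for t in (.25,.5,.75,1):
    R=S(t).as_matrix();p=np.array([.66,.03,.115])*(1-t)+t*np.array([.69,.02,.088])
    r.move_linear(T(p,R),.02,eul(R));s=r.get_state();print(t,s['time'],s['force'].round(2),s['grip_width'].round(3))
r.hold(.5)
s=r.get_state();c=r.camera('scene');save('pour',np.hstack([c['color'][180:300,290:430]]),4);print(s['time'],s['force'])
E
python3 b.py
```

```text
Traceback (most recent call last):
  File "b.py", line 9, in <module>
    r.move_linear(T(p,R),.02,eul(R));s=r.get_state();print(t,s['time'],s['force'].round(2),s['grip_width'].round(3))
                                                                                           ^^^^^^^^^^^^^^^^^^^^^
AttributeError: 'float' object has no attribute 'round'
```

```bash
sed -i "s/s\['grip_width'\].round(3)/s['grip_width']/; s/(.25,.5,.75,1)/(.5,.75,1)/; /eul(A))/d" b.py; python3 b.py
```

```text
0.5 6.7667 [ 0.27 -0.12 -0.84] 0.749214868869244
0.75 7.5333 [ 0.23  0.09 -0.75] 0.748151717801354
1 8.3 [-0.06 -0.03 -1.28] 0.7525998988203898
8.8 [0.59448563 0.23310714 0.32717674]
```

View pics/pour.png

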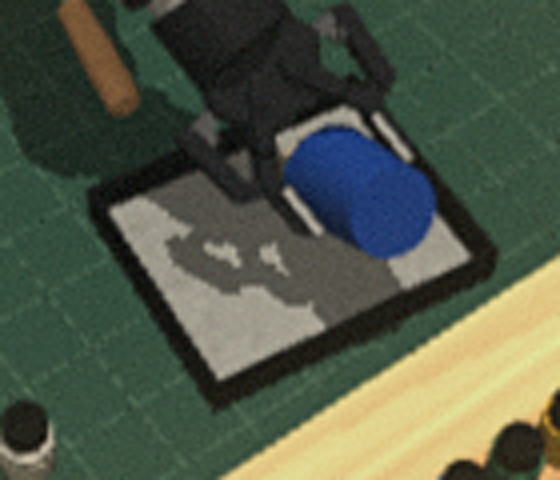

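The cup lies tipped over the tray at (360,190) and the stones are hidden behind it. The wrist view should show the mouth.

Run:
```python
from h import *
r.hold(.5);c=r.camera('wrist');d=r.camera('side');save('w1',np.hstack([cv2.resize(c['color'],(480,300)),cv2.resize(d['color'][160:250,320:410],(300,300))]))
```

```text
(no output)
```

View pics/w1.png

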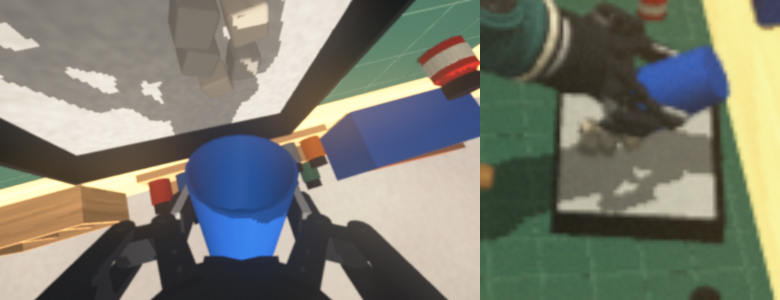

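The cup mouth is empty and the stones lie in the tray. Next I'll stand the cup back on its spot, then go over the tweezers for a near look.

```bash
cat > c.py <<'E'
from h import *
from scipy.spatial.transform import Slerp
A,B=grasp_R(60,20),tilt_R(150,20,124,170)
T=lambda p,R:np.array(p)+.005*R[:,2]
S=Slerp([0,1],Ro.from_matrix([A,B]))
r.move_linear(T([.69,.02,.12],B),.1)
for t in (.66,.33,0):
    R=S(t).as_matrix();r.move_linear(T(np.array([.66,.03,.12])*(1-t)+t*np.array([.69,.02,.12]),R),.02,eul(R))
G=grasp_R(90,20);C=np.array([.433,.232,.05]);z=G[:,2]
r.move_linear(T(C+[0,0,.06],G),.2,eul(G))
r.move_linear(T(C+[0,0,.012],G),.12)
r.move_linear(T(C+[0,0,.0],G),.03)
s=r.get_state();print(s['time'],s['force'].round(2),s['grip_width'])
r.ungrasp();r.hold(.1)
r.move_linear(T(C-.13*z,G),.15)
r.move_linear(T(C-.13*z+[0,0,.1],G),.3)
s=r.get_state();print(s['time'])
c=np.load('scene0.npy',allow_pickle=True).item()
b,m=onplane(c,[(214.3,200.3),(236.4,246.6)],.01);print(b,m);d=m-b;yaw=np.arctan2(d[1],d[0]);L=np.hypot(*d[:2])
g=b+d/L*.115;print('yaw',yaw,'L',L,'grip',g);
for k in range(2):
  y=yaw+np.pi/2+k*np.pi;q=r.ik([g[0],g[1],.14],[np.pi,0,y]);print(q)
r.movep([g[0],g[1],.14],[np.pi,0,yaw+np.pi/2]);r.hold(.2)
s=r.get_state();c=r.camera('wrist');np.save('tw.npy',[s,c],allow_pickle=True);save('tw',c['color'],1.25)
c=r.camera('scene');save('after',c['color'][60:300,200:480],2);print(r.get_state()['time'])
E
python3 c.py
```

```text
15.625 [-0.8  -2.73  8.49] 0.750248806264603
17.575
[ 0.31321962 -0.2579292   0.01      ] [ 0.48856683 -0.28111266  0.01      ]
yaw -0.13145216232083637 L 0.17687317163893795 grip [ 0.42722747 -0.2730027   0.01      ]
[-0.72945967  0.28997477 -0.30738789  0.97343366  0.         -0.59800751]
[-0.72945967  0.28997477 -0.30738789  0.97343366  0.          2.54358514]
19.3167
```

View pics/tw.png

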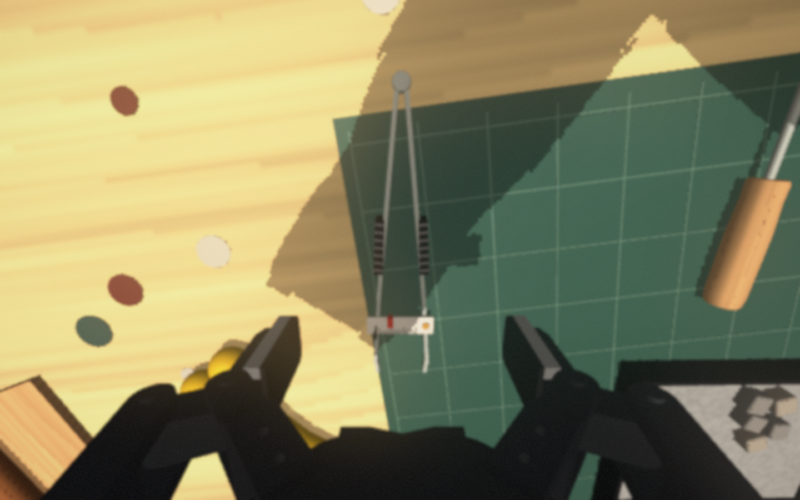

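View pics/after.png

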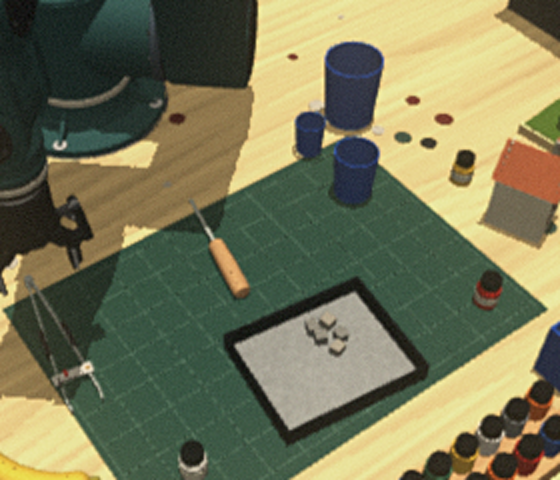

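The cup stands upright at (355,170) and five stones are in the tray at (328,335). In the wrist view the tweezers' bow is at (401,80), the grips are at x=378 and 424 with y from 215 to 272, the red cursor is at (390,321), and the tips are at the bottom. The camera must be on the tip side when I grasp, so I'll turn the wrist by half a turn.

Run:
```python
from h import *
s,c=np.load('tw.npy',allow_pickle=True)
P=onplane(c,np.array([(401,80),(378.5,243.5),(424,243.5),(390,321),(427,325)])/1.25,.010,s);print(P.round(4))
b=P[0];g=(P[1]+P[2])/2;d=g-b;print('L',np.hypot(*d[:2]),'yaw',np.arctan2(d[1],d[0]),'grip width',np.linalg.norm(P[1]-P[2]))
g=b+d/np.hypot(*d[:2])*.115*1;yaw=np.arctan2(d[1],d[0])
g=(P[1]+P[2])/2
r.movep([g[0],g[1],.11],[np.pi,0,yaw-np.pi/2]);r.hold(.2)
s=r.get_state();c=r.camera('wrist');np.save('tw2.npy',[s,c],allow_pickle=True);save('tw2',c['color'][20:320,160:480],2.4);print(s['time'],g,yaw,s['joints'])
print(proj(c,np.array([b,g,g+d*.65/1.15]),s))
```

```text
[[ 0.3126 -0.257   0.01  ]
 [ 0.4236 -0.2892  0.01  ]
 [ 0.4282 -0.2545  0.01  ]
 [ 0.4911 -0.2899  0.01  ]
 [ 0.4989 -0.26    0.01  ]]
L 0.1142718179500016 yaw -0.13040555720107366 grip width 0.03499574193026116
22.1667 [ 0.42589142 -0.27187425  0.01      ] -0.13040555720107366 [-7.29582576e-01  3.12519827e-01 -3.64609329e-01  8.93661046e-01
  3.75824361e-06  2.54226333e+00]
[[321.75442125 313.97156403]
 [321.82044455 204.573428  ]
 [321.86709457 127.2760928 ]]
```

View pics/tw2.png

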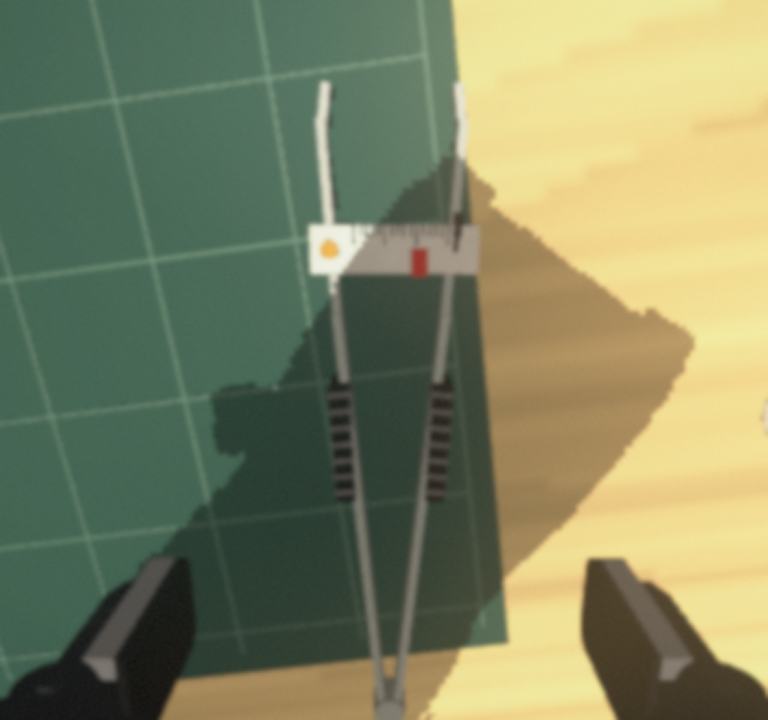

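The cursor is 12.6 mm to +y of the pointer, which is within the stated 9 to 25 mm. That means 7.9 mm less over the grips: a target width of about 34.1 mm, or grip_width 0.401. The spring gives less than the 20 N minimum grip, so I'll test what the clamp does with a low force.

Run:
```python
from h import *
g=np.array([.4265,-.2722]);yaw=-.1304
r.move_linear([g[0],g[1],.030],.2);r.move_linear([g[0],g[1],.0165],.04)
s=r.get_state();print(s['time'],s['force'].round(2))
try:
    r.clamp(8)
except Exception as e: print(e)
s=r.get_state();print(s['time'],s['force'].round(2),s['grip_width'],s['grip_width']*85)
c=r.camera('wrist');np.save('tw3.npy',[s,c],allow_pickle=True);save('tw3',c['color'][0:300,160:480],2)
```

```text
23.25 [ 0.17 -0.28  0.84]
23.85 [-0.77 -0.09 14.35] 0.2452759043918243 20.848451873305066
```

View pics/tw3.png

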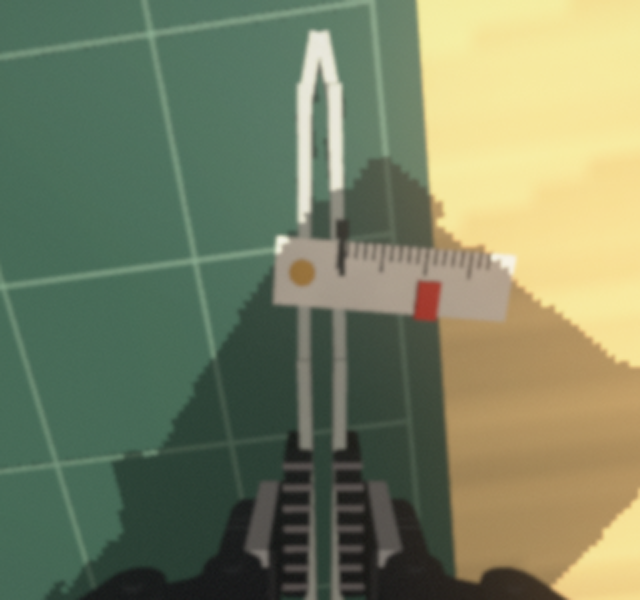

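At 20 N, the gripper's minimum, on the finger grips the tweezers shut completely (20.8 mm). The spring torque at the marked gap is about 0.7 to 1.1 N·m, so 20 N or more has to act closer to the bow, about 35 to 50 mm from it. There the gap can be tuned with the clamp force. I'll try that.

```bash
cat > m.py <<'E'
from h import *
def measure(name=None,box=(0,300,160,480)):
    """red cursor, dark needle and scale end in the wrist picture"""
    s=r.get_state();c=r.camera('wrist')
    if name: save(name,c['color'][box[0]:box[1],box[2]:box[3]],2);np.save(name+'.npy',[s,c],allow_pickle=True)
    return s,c
E
python3 - <<'E'
from m import *
r.ungrasp();s=r.get_state();print(s['time'])
yaw=-.1304;ux=np.array([np.cos(yaw),np.sin(yaw),0])
bow=np.array([.3126,-.257,0])+0*ux
p=bow+.033*ux
r.move_linear([*(np.array([.4265,-.2722])),.045],.2)
r.move_linear([p[0],p[1],.045],.25)
r.move_linear([p[0],p[1],.017],.1)
r.clamp(20)
s,c=measure('tw4');print(s['time'],s['force'].round(2),s['grip_width']*85)
E
```

```text
24.5417
26.4 [-0.43  1.25  4.97] 13.329820305139988
```

View pics/tw4.png

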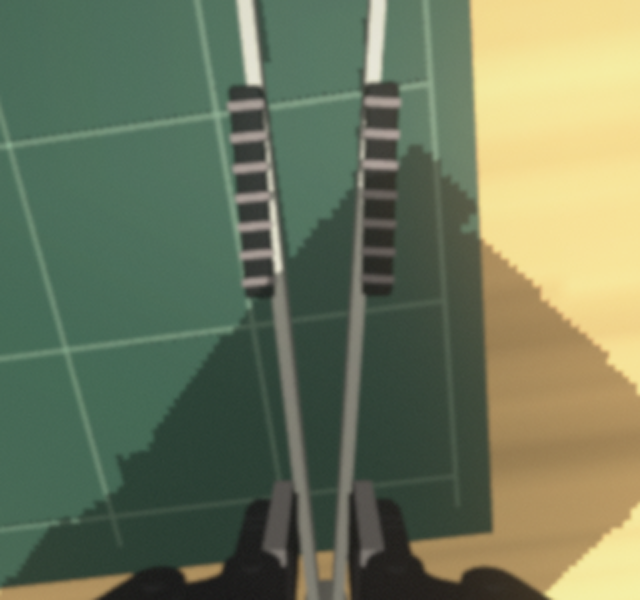

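The pads now sit close behind the bow end of the legs at (320,560), and the tweezers are part-squeezed. The grips span x=237 to 398 at y=190. I'll turn that into a width.

Run:
```python
from h import *
def W(f,pts_,off,sc,z):
    s,c=np.load(f+'.npy',allow_pickle=True);uv=np.array(pts_,float)/sc+off
    P=onplane(c,uv,z,s);return np.linalg.norm(P[0]-P[1]).round(4),P.round(4).tolist()
for z in (.008,.016):
    print('open',W('tw2',[(329,440),(451,440)],[160,20],2.4,z))
    print('sq  ',W('tw4',[(237,190),(398,190)],[160,0],2,z))
    print('grip ends',W('tw4',[(250,88),(258,293)],[160,0],2,z),W('tw2',[(342,380),(345,500)],[160,20],2.4,z))
# automatic check: column profile across the grips in tw4 and tw2
for f,v in (('tw4',95),('tw2',203)):
    s,c=np.load(f+'.npy',allow_pickle=True)
    print(f,c['color'][v-2:v+3,265:375].astype(int).mean(0).sum(1).round().astype(int).tolist())
```

```text
open (np.float64(0.0441), [[0.4291, -0.2507, 0.008], [0.4234, -0.2944, 0.008]])
sq   (np.float64(0.037), [[0.432, -0.2524, 0.008], [0.4271, -0.2891, 0.008]])
grip ends (np.float64(0.0444), [[0.4522, -0.2589, 0.008], [0.4082, -0.2533, 0.008]]) (np.float64(0.0459), [[0.4505, -0.2587, 0.008], [0.405, -0.2529, 0.008]])
open (np.float64(0.0426), [[0.4317, -0.2517, 0.016], [0.4262, -0.2939, 0.016]])
sq   (np.float64(0.0349), [[0.4315, -0.2535, 0.016], [0.4269, -0.2881, 0.016]])
grip ends (np.float64(0.0418), [[0.4505, -0.2596, 0.016], [0.4091, -0.2543, 0.016]]) (np.float64(0.0443), [[0.4524, -0.2595, 0.016], [0.4085, -0.2539, 0.016]])
tw4 [295, 295, 295, 296, 295, 295, 300, 323, 365, 398, 389, 346, 294, 251, 228, 231, 236, 240, 247, 254, 261, 264, 270, 280, 289, 298, 301, 310, 363, 440, 474, 431, 326, 248, 233, 259, 288, 298, 299, 300, 300, 300, 300, 302, 301, 302, 302, 303, 301, 300, 302, 302, 302, 302, 302, 304, 302, 303, 302, 300, 304, 304, 305, 304, 305, 303, 300, 287, 264, 249, 235, 229, 231, 274, 344, 376, 337, 270, 237, 236, 235, 235, 234, 234, 234, 233, 231, 228, 227, 224, 224, 222, 224, 225, 221, 218, 219, 220, 220, 219, 223, 223, 223, 223, 224, 226, 227, 227, 228, 230]
tw2 [159, 161, 161, 160, 160, 160, 159, 160, 160, 159, 158, 158, 161, 160, 161, 159, 159, 158, 160, 159, 159, 160, 159, 160, 158, 157, 159, 161, 160, 162, 170, 185, 185, 165, 140, 134, 136, 138, 145, 152, 182, 235, 266, 248, 201, 169, 161, 164, 162, 162, 163, 165, 164, 161, 164, 164, 163, 164, 166, 164, 166, 164, 166, 166, 167, 167, 169, 168, 169, 173, 186, 218, 253, 249, 205, 165, 157, 152, 151, 151, 152, 157, 167, 176, 177, 179, 186, 197, 207, 200, 189, 184, 183, 182, 185, 185, 186, 191, 219, 285, 347, 376, 382, 382, 380, 382, 383, 383, 385, 381]
```

The width over the grips is about 34.4 to 35 mm against a target of 34.1 mm. The target is confirmed by the shut picture: 33.9 mm pointer travel for 21.2 mm of squeeze. I'll lift and measure level and width by depth segmentation, and only fine-tune the force afterwards.

```bash
cat >> m.py <<'E'
def seg(s,c,bench):
    """points of the held tweezers in tool frame (x right jaw, y, z) and width over grips"""
    v,u=np.nonzero(c['z_map']>0);uv=np.c_[u,v]
    P=pts(c,uv,s);Rt=Ro.from_euler('xyz',s['tcp_rot']).as_matrix();Q=(P-s['tool_pos'])@Rt
    k=(Q[:,2]<.045)&(Q[:,2]>-.03)&(abs(Q[:,0])<.04)&(Q[:,1]<-.02)&(P[:,2]>bench+.012)
    return uv[k],P[k],Q[k]
def report(s,c,bench=0.):
    uv,P,Q=seg(s,c,bench);print('n',len(Q),'time',s['time'],'gw',s['grip_width']*85,'F',s['force'].round(2),'M',s['moment'].round(3))
    for y0 in np.arange(-.13,-.02,.01):
        k=abs(Q[:,1]-y0)<.003
        if k.sum()>8:
            q=Q[k];print('  ahead %.3f n%d x %.4f..%.4f w %.4f z med %.4f min %.4f wz %.4f'%(-y0,k.sum(),q[:,0].min(),q[:,0].max(),np.ptp(q[:,0]),np.median(q[:,2]),np.percentile(q[:,2],5),np.median(P[k,2])))
E
python3 - <<'E'
from m import *
s=r.get_state();p=s['tool_pos'].copy()
r.move_linear([p[0],p[1],p[2]+.05],.06);r.hold(.2)
s,c=measure('tw5');report(s,c)
c2=r.camera('scene');np.save('sc5.npy',c2,allow_pickle=True)
E
```

```text
n 5984 time 27.6417 gw 13.045858875110927 F [ 0.1  -0.22 -1.51] M [-0.004  0.088 -0.004]
  ahead 0.120 n245 x -0.0149..0.0138 w 0.0287 z med 0.0093 min 0.0081 wz 0.0576
  ahead 0.110 n266 x -0.0144..0.0132 w 0.0276 z med 0.0087 min 0.0077 wz 0.0583
  ahead 0.100 n564 x -0.0179..0.0167 w 0.0346 z med 0.0061 min 0.0050 wz 0.0608
  ahead 0.090 n548 x -0.0176..0.0168 w 0.0344 z med 0.0058 min 0.0045 wz 0.0612
  ahead 0.080 n554 x -0.0174..0.0166 w 0.0340 z med 0.0052 min 0.0041 wz 0.0617
  ahead 0.070 n556 x -0.0172..0.0165 w 0.0336 z med 0.0049 min 0.0036 wz 0.0620
  ahead 0.060 n262 x -0.0166..0.0157 w 0.0323 z med 0.0060 min 0.0040 wz 0.0610
  ahead 0.050 n177 x -0.0103..0.0092 w 0.0195 z med 0.0058 min 0.0047 wz 0.0612
  ahead 0.040 n179 x -0.0096..0.0088 w 0.0184 z med 0.0053 min 0.0043 wz 0.0617
  ahead 0.030 n169 x -0.0088..0.0081 w 0.0168 z med 0.0049 min 0.0037 wz 0.0621
```

It holds in the air, and the width at mid-grips is 34.1 mm, on target. The tips droop slightly, about 2°. I'll check the depth bias against the on-bench picture and then move over the tray, pitching the tool to level.

Run:
```python
from m import *
s,c=np.load('tw4.npy',allow_pickle=True);report(s,c,-.004)
c=np.load('scene0.npy',allow_pickle=True).item()
print('stones',onplane(c,[(364,227.5)],.012))
# needle vs cursor in scene picture of the lifted tweezers
s,_=np.load('tw5.npy',allow_pickle=True);c=np.load('sc5.npy',allow_pickle=True).item()
Rt=Ro.from_euler('xyz',s['tcp_rot']).as_matrix();q=proj(c,s['tool_pos']+Rt@np.array([0,-.147,.008]));print('scale px',q, s['tool_pos'])
u,v=q[0].astype(int);sub=c['color'][v-14:v+14,u-16:u+16].astype(int)
red=(sub[...,0]>sub[...,1]*1.6)&(sub[...,0]>90);vv,uu=np.nonzero(red);print('red',len(uu),uu.mean()+u-16,vv.mean()+v-14)
for R in sub.sum(2): print(' '.join('%3d'%x for x in R))
for tgt in ((.66,-.035),):
  for psi in (-.1,.0,.1):
    t=np.array([tgt[0]-.197*np.cos(psi),tgt[1]-.197*np.sin(psi),.086]);R=Ro.from_euler('xyz',[np.pi,0,psi-np.pi/2])
    q=r.ik(t,R.as_euler('xyz'));print(psi,t,q)
```

```text
n 5927 time 26.4 gw 13.329820305139988 F [-0.43  1.25  4.97] M [0.21  0.057 0.073]
  ahead 0.120 n169 x -0.0177..0.0121 w 0.0298 z med 0.0037 min 0.0027 wz 0.0136
  ahead 0.110 n271 x -0.0169..0.0117 w 0.0287 z med 0.0037 min 0.0025 wz 0.0136
  ahead 0.100 n590 x -0.0203..0.0157 w 0.0360 z med 0.0017 min 0.0005 wz 0.0156
  ahead 0.090 n573 x -0.0197..0.0159 w 0.0356 z med 0.0017 min 0.0005 wz 0.0156
  ahead 0.080 n548 x -0.0195..0.0156 w 0.0351 z med 0.0018 min 0.0006 wz 0.0155
  ahead 0.070 n560 x -0.0190..0.0156 w 0.0346 z med 0.0019 min 0.0006 wz 0.0154
  ahead 0.060 n269 x -0.0182..0.0151 w 0.0332 z med 0.0032 min 0.0011 wz 0.0141
  ahead 0.050 n167 x -0.0116..0.0089 w 0.0205 z med 0.0037 min 0.0028 wz 0.0136
  ahead 0.040 n165 x -0.0105..0.0083 w 0.0188 z med 0.0037 min 0.0026 wz 0.0135
  ahead 0.030 n152 x -0.0096..0.0079 w 0.0175 z med 0.0036 min 0.0025 wz 0.0136
stones [[0.63380947 0.02782927 0.012     ]]
scale px [[234.21559633 236.37874633]] [ 0.34532612 -0.26124956  0.0669968 ]
red 7 228.0 237.0
136 141 196 191 142 183 158 127 145 150 159 139 157 194 174 193 131 188 218 22
[... 3164 characters left out ...]
5 180 187 234 491 363 240 224 232 209 204 198 156 142 131 122 229 390 403 275 211 229
579 571 577 568 595 386 231 212 236 251 238 223 154 214 375 481 295 204 204 147 143 152 125 136 134 132 212 356 516 334 228 213
587 579 568 569 591 494 357 251 212 231 254 248 168 185 336 551 360 196 160 151 123 122 139 146 156 151 136 250 517 385 224 217
-0.1 [ 0.46398418 -0.01533282  0.086     ] [-0.20884882  0.27436352 -0.50092609  0.79550672  0.          3.03274383]
0.0 [ 0.463 -0.035  0.086] [-0.25123334  0.27448891 -0.50073474  0.79557268  0.          2.89035932]
0.1 [ 0.46398418 -0.05466718  0.086     ] [-2.91971443e-01  2.78797331e-01 -4.94143862e-01  7.97855134e-01
  4.44089210e-16  2.74962121e+00]
```

The on-bench slope is zero, so the 0.045 rad droop is real and I'll level it with the tool. In the scene picture the needle and the red cursor coincide at about (228,237). Moving over the tray now, with the tips 65 mm from the stones at (0.634, 0.028).

```bash
cat > go.py <<'E'
from m import *
import sys
psi=.1;dr=float(sys.argv[1]);z=float(sys.argv[2]);v=float(sys.argv[3])
R=Ro.from_rotvec(dr*np.array([np.sin(psi),-np.cos(psi),0]))*Ro.from_euler('xyz',[np.pi,0,psi-np.pi/2])
r.move_linear([.464,-.0547,z],v,R.as_euler('xyz'));r.hold(.5)
E
cat > chk.py <<'E'
from m import *
s,c=measure('tw6');report(s,c)
c=r.camera('scene');save('sc6',c['color'][170:290,290:450],5);np.save('sc6.npy',c,allow_pickle=True)
E
python3 go.py .045 .1 .12; python3 chk.py
python3 - <<'E'
from m import *
s,c=np.load('tw2.npy',allow_pickle=True)   # width bias: open grips must be 42
v,u=np.nonzero(c['z_map']>0);P=pts(c,np.c_[u,v],s);yaw=-.1304;e=np.array([-np.sin(yaw),np.cos(yaw),0]);x=np.array([np.cos(yaw),np.sin(yaw),0])
g=np.array([.4272,-.2715,0]);a=(P-g)@x;b=(P-g)@e
for a0 in (-.01,0,.01):
    k=(abs(a-a0)<.003)&(abs(b)<.03)&(P[:,2]>.011);print('open',a0,np.ptp(b[k]),k.sum())
E
```

```text
n 5975 time 30.4 gw 12.663416923949077 F [-0.57 -0.01 -1.45] M [-0.045  0.123 -0.03 ]
  ahead 0.120 n248 x -0.0151..0.0136 w 0.0287 z med 0.0093 min 0.0080 wz 0.0961
  ahead 0.110 n263 x -0.0145..0.0131 w 0.0276 z med 0.0086 min 0.0074 wz 0.0963
  ahead 0.100 n562 x -0.0181..0.0166 w 0.0347 z med 0.0062 min 0.0049 wz 0.0983
  ahead 0.090 n565 x -0.0176..0.0167 w 0.0343 z med 0.0057 min 0.0045 wz 0.0983
  ahead 0.080 n553 x -0.0176..0.0165 w 0.0340 z med 0.0054 min 0.0041 wz 0.0982
  ahead 0.070 n560 x -0.0174..0.0162 w 0.0336 z med 0.0049 min 0.0037 wz 0.0983
  ahead 0.060 n247 x -0.0166..0.0156 w 0.0323 z med 0.0060 min 0.0040 wz 0.0967
  ahead 0.050 n181 x -0.0104..0.0091 w 0.0195 z med 0.0059 min 0.0047 wz 0.0963
  ahead 0.040 n172 x -0.0096..0.0086 w 0.0183 z med 0.0052 min 0.0043 wz 0.0966
  ahead 0.030 n166 x -0.0089..0.0079 w 0.0167 z med 0.0048 min 0.0038 wz 0.0965
open -0.01 0.04017113384575255 137
open 0 0.041249083090328174 134
open 0.01 0.0598588362238654 6560
```

Level now: the tops stay at 0.0982 m all along. The gap is unchanged. I'll lower to gauging height and take the final look.

```bash
python3 go.py .045 .08 .04; python3 chk.py
python3 - <<'E'
from h import *
c=np.load('sc6.npy',allow_pickle=True).item();s=r.get_state()
psi=.1;u=np.array([np.cos(psi),np.sin(psi),0]);p=s['tool_pos']+.147*u;p[2]=.078;q=proj(c,p)[0];print('scale px',q)
x,y=q.astype(int);sub=c['color'][y-24:y+20,x-28:x+28]
save('fin',np.hstack([cv2.resize(sub,(560,440),interpolation=cv2.INTER_CUBIC),cv2.resize(c['color'][190:280,305:415],(240,196))[:, :].repeat(1,0) if 0 else cv2.copyMakeBorder(cv2.resize(c['color'][190:280,305:415],(240,196)),0,244,0,0,0)]))
E
```

```text
n 5987 time 31.65 gw 12.590499590276659 F [-0.27  0.77 -1.28] M [-0.034  0.132 -0.028]
  ahead 0.120 n252 x -0.0150..0.0136 w 0.0286 z med 0.0092 min 0.0081 wz 0.0762
  ahead 0.110 n265 x -0.0143..0.0130 w 0.0274 z med 0.0087 min 0.0074 wz 0.0763
  ahead 0.100 n566 x -0.0180..0.0165 w 0.0345 z med 0.0062 min 0.0050 wz 0.0784
  ahead 0.090 n566 x -0.0176..0.0166 w 0.0342 z med 0.0058 min 0.0045 wz 0.0783
  ahead 0.080 n549 x -0.0175..0.0166 w 0.0342 z med 0.0053 min 0.0040 wz 0.0784
  ahead 0.070 n565 x -0.0174..0.0164 w 0.0338 z med 0.0050 min 0.0037 wz 0.0782
  ahead 0.060 n247 x -0.0167..0.0157 w 0.0324 z med 0.0060 min 0.0042 wz 0.0767
  ahead 0.050 n182 x -0.0105..0.0091 w 0.0195 z med 0.0057 min 0.0048 wz 0.0766
  ahead 0.040 n172 x -0.0097..0.0087 w 0.0183 z med 0.0054 min 0.0045 wz 0.0764
  ahead 0.030 n167 x -0.0088..0.0079 w 0.0167 z med 0.0048 min 0.0038 wz 0.0766
scale px [338.98601789 218.62976496]
```

View pics/fin.png

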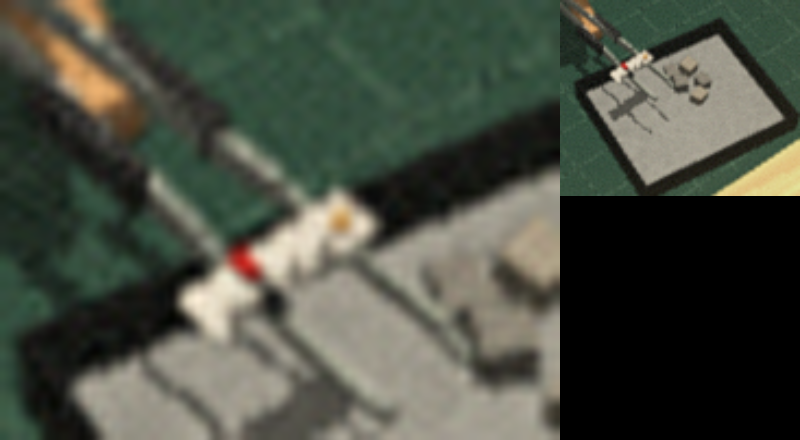

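Run:
```python
from m import *
c=np.load('sc6.npy',allow_pickle=True).item();s=r.get_state();psi=.1
f=lambda X,Y:(310+X/10-.5,194+Y/10-.5)
e=np.array([-np.sin(psi),np.cos(psi),0]);u=np.array([np.cos(psi),np.sin(psi),0])
names=['red','needle','pivot','scale end','tipR','tipL']
P=onplane(c,[f(245,263),f(272,297),f(341,221),f(205,308),f(390,410),f(465,360)],.078)
for n,p in zip(names,P): print(n,p.round(4),'lat %.4f ahead %.4f'%((p-s['tool_pos'])@e,(p-s['tool_pos'])@u))
# colour centroids
sub=c['color'].astype(int);m=np.zeros(sub.shape[:2],bool);m[212:228,325:345]=1
red=m&(sub[...,0]>1.7*sub[...,1])&(sub[...,0]>100);v,uu=np.nonzero(red);w=(sub[...,0]-sub[...,1])[red]
print('red px',len(v),np.average(uu,weights=w),np.average(v,weights=w))
p=onplane(c,[(np.average(uu,weights=w),np.average(v,weights=w))],.078)[0];print((p-s['tool_pos'])@e)
v,uu=np.mgrid[218:228,334:342];d=np.clip(330-sub[218:228,334:342].sum(2),0,None);print(sub[216:230,330:344].sum(2))
st=cv2.inRange(cv2.cvtColor(c['color'],cv2.COLOR_RGB2HSV),(0,0,0),(0,0,0))
print('time',s['time'])
for n,Q in (('shut',np.load('tw3.npy',allow_pickle=True)),):
    s3,c3=Q;g=lambda X,Y:(160+X/2,Y/2);P=onplane(c3,[g(428,300),g(341,262),g(302,272),g(341,240)],.016,s3)
    d=P[1]-P[0];print('shut red-needle',np.linalg.norm(d[:2]),'pivot-red',np.linalg.norm((P[2]-P[0])[:2]))
```

```text
red [ 0.6059 -0.0526  0.078 ] lat -0.0120 ahead 0.1414
needle [ 0.6185 -0.0533  0.078 ] lat -0.0140 ahead 0.1539
pivot [ 0.6093 -0.0246  0.078 ] lat 0.0154 ahead 0.1476
scale end [ 0.6116 -0.0691  0.078 ] lat -0.0291 ahead 0.1454
tipR [ 0.6634 -0.0501  0.078 ] lat -0.0153 ahead 0.1988
tipL [ 0.6621 -0.0256  0.078 ] lat 0.0092 ahead 0.2000
red px 7 333.98105548037887 219.92422192151557
-0.01233994819704864
[[300 202 193 220 201 139 103 204 369 464 612 630 614 448]
 [326 297 199 138 125 106 209 437 617 621 637 644 554 493]
 [367 386 240 134 161 366 481 605 645 631 644 609 422 533]
 [217 339 306 226 292 563 652 658 641 562 617 518 343 372]
 [135 292 433 320 269 383 579 647 603 433 540 459 294 288]
 [194 479 641 505 294 206 402 574 503 349 399 349 324 429]
 [478 618 663 642 507 349 274 370 448 374 392 432 449 469]
 [655 645 642 616 603 481 200 113 305 436 451 465 449 455]
 [651 655 591 501 448 328 152  77 214 406 472 449 448 447]
 [636 642 543 360 344 311 225 135 259 433 461 436 428 441]
 [531 643 565 326 388 444 382 255 292 435 466 451 444 430]
 [435 544 534 330 335 400 438 370 244 315 444 473 450 442]
 [445 423 437 347 331 268 349 423 364 246 295 438 468 472]
 [457 441 427 444 429 351 263 360 462 373 238 297 435 482]]
time 31.75
shut red-needle 0.02187163000076192 pivot-red 0.02964957016805771
```

Two measures agree that the squeeze falls slightly short. The width with the 1-pixel edge correction is 34.6 mm against 34.14, or 0.7 mm at the pointer, and the scene rays give about 1.2 mm. I'll nudge the force up a little.

```bash
cat > w.py <<'E'
from m import *
def width():
    s,c=measure('tw7');uv,P,Q=seg(s,c,0.);w=[];px=.48e-3
    for y0 in np.arange(-.097,-.0665,.003):
        k=abs(Q[:,1]-y0)<.0015;w.append((-y0-.082,np.percentile(Q[k,0],99)-np.percentile(Q[k,0],1) if 0 else np.ptp(Q[k,0])))
    a=np.polyfit(*np.array(w).T,1);t=Q[(Q[:,1]<-.067)&(Q[:,1]>-.097)];tw=P[(Q[:,1]<-.067)&(Q[:,1]>-.097)]
    hi=np.polyfit(-t[:,1],tw[:,2],1)[0]
    print('t %.2f gw %.2f width(raw) %.4f corrected %.4f slope %.3f pitch %.3f'%(s['time'],s['grip_width']*85,a[1],a[1]+px,a[0],hi))
E
python3 - <<'E'
from w import *
width();width()
for f in (20.8,21.5):
    r.clamp(f);r.hold(.3);print(f);width();width()
E
```

```text
t 31.75 gw 12.77 width(raw) 0.0339 corrected 0.0344 slope 0.021 pitch 0.007
t 31.80 gw 12.69 width(raw) 0.0340 corrected 0.0345 slope 0.029 pitch 0.007
20.8
t 32.37 gw 12.69 width(raw) 0.0339 corrected 0.0344 slope 0.031 pitch 0.005
t 32.42 gw 12.38 width(raw) 0.0340 corrected 0.0345 slope 0.022 pitch 0.008
21.5
t 32.98 gw 12.28 width(raw) 0.0334 corrected 0.0338 slope 0.026 pitch 0.013
t 33.03 gw 12.44 width(raw) 0.0334 corrected 0.0338 slope 0.026 pitch 0.011
```

Run:
```python
from w import *
A=[];
for i in range(8): c=r.camera('scene');A.append(c['color'].astype(float))
im=np.mean(A,0);s=r.get_state();psi=.1
e=np.array([-np.sin(psi),np.cos(psi),0]);u=np.array([np.cos(psi),np.sin(psi),0])
sub=im[208:236,322:350];g=sub.sum(2)
rd=np.clip(sub[...,0]-1.5*sub[...,1]-20,0,None);rd[:, :6]=0;rd[:8]=0;rd[18:]=0;rd[:,18:]=0
v,x=np.mgrid[208:236,322:350];R=(np.average(x,weights=rd),np.average(v,weights=rd))
dk=np.clip(260-g,0,None);dk[(v<221)|(v>227)|(x<334)|(x>340)]=0;N=(np.average(x,weights=dk),np.average(v,weights=dk))
# scale direction: white pixels
wh=(sub.min(2)>180)&(v>208);vv,xx=v[wh],x[wh];P=onplane(c,np.c_[xx,vv],.078)-s['tool_pos'];L,Ah=P@e,P@u
k=(L>-.04)&(L<.03)&(abs(Ah-.147)<.012);sl=np.polyfit(L[k],Ah[k],1)[0]
pr,pn=onplane(c,[R,N],.078)-s['tool_pos'];d=pn-pr
print('px',R,N,'scale slope',sl,'lat diff %.4f ahead %.4f'%(d@e,d@u),'corrected for scale tilt .037: %.4f'%(d@e+.037*(d@u)))
width()
```

```text
px (np.float64(333.87256916996046), np.float64(219.7897233201581)) (np.float64(337.36857749469215), np.float64(223.96305732484078)) scale slope -0.010048210212049697 lat diff -0.0021 ahead 0.0156 corrected for scale tilt .037: -0.0015
t 33.48 gw 12.59 width(raw) 0.0333 corrected 0.0338 slope 0.025 pitch 0.006
```

Run:
```python
from h import *
def an(f,box,zr=.016):
    s,c=np.load(f+'.npy',allow_pickle=True);y0,y1,x0,x1=box
    sub=c['color'][y0:y1,x0:x1].astype(float);v,x=np.mgrid[y0:y1,x0:x1]
    rd=np.clip(sub[...,0]-1.6*sub[...,1],0,None);rd[rd<15]=0
    R=np.array([np.average(x,weights=rd),np.average(v,weights=rd)]);print(f,'red',R,(rd>0).sum())
    print(np.round(sub.sum(2)).astype(int)[:, :]);return
an('tw2',(108,136,340,362))
an('tw2',(108,136,326,346)) if 0 else None
s,c=np.load('tw2.npy',allow_pickle=True)
sub=c['color'][118:142,325:345].astype(float);v,x=np.mgrid[118:142,325:345];rd=np.clip(sub[...,0]-1.6*sub[...,1],0,None);rd[rd<15]=0
R=np.array([np.average(x,weights=rd),np.average(v,weights=rd)])
N=np.array([350.1,122.5]);print('red',R)
P=onplane(c,[R,(349.5,R[1]),(350.5,R[1])],.016,s);print('lat per needle col 349.5/350.5:',np.linalg.norm(P[1]-P[0]),np.linalg.norm(P[2]-P[0]))
```

```text
Traceback (most recent call last):
ZeroDivisionError: Weights sum to zero, can't be normalized
```

Run:
```python
from h import *
for f,rb,nb in (('tw2',(116,142,322,346),(108,127,342,358)),('tw3',(135,165,360,385),(108,140,322,340))):
    s,c=np.load(f+'.npy',allow_pickle=True)
    sub=c['color'][rb[0]:rb[1],rb[2]:rb[3]].astype(float);v,x=np.mgrid[rb[0]:rb[1],rb[2]:rb[3]];rd=np.clip(sub[...,0]-1.5*sub[...,1],0,None);rd[rd<15]=0
    R=np.array([np.average(x,weights=rd),np.average(v,weights=rd)]);print(f,'red',R)
    g=c['color'][nb[0]:nb[1],nb[2]:nb[3]].astype(int).sum(2);print(nb);print(g)
    P=onplane(c,[R,R+[1,0]],.016,s);print('mm/px',np.linalg.norm(P[1]-P[0])*1000)
```

```text
tw2 red [334.34339975 129.23085305]
(108, 127, 342, 358)
[[242 257 251 242 255 296 322 318 298 268 237 227 245 284 339 386]
 [243 254 254 248 259 295 309 276 232 214 208 214 236 273 334 382]
 [245 253 255 248 261 294 300 253 200 187 194 211 231 266 326 374]
 [256 266 262 251 264 299 299 246 189 182 189 214 233 265 319 372]
 [281 282 275 270 279 308 304 250 199 184 193 225 249 276 323 370]
 [316 324 314 311 312 327 320 267 208 205 238 287 316 329 358 382]
 [359 368 361 359 353 354 348 289 226 234 301 368 394 401 414 423]
 [379 389 382 386 370 368 358 296 235 251 333 414 444 444 446 448]
 [386 390 383 392 382 374 359 286 226 252 347 425 456 461 455 457]
 [396 392 383 397 388 386 359 281 223 265 355 428 456 455 457 457]
 [418 408 398 402 394 392 371 298 245 296 383 436 454 458 456 454]
 [441 433 425 414 396 392 380 314 273 331 408 448 457 455 456 458]
 [453 449 437 414 399 398 376 314 291 355 426 451 453 451 453 455]
 [455 455 447 419 402 397 375 308 306 377 435 452 455 456 456 455]
 [452 452 448 433 423 417 377 306 311 385 438 454 456 457 457 457]
 [452 451 450 450 445 429 379 306 319 
[... 2038 characters left out ...]
[467 469 470 468 457 407 317 219 175 227 341 437 469 475 477 474 476 476]
 [466 467 468 465 455 400 309 220 182 228 339 435 469 471 476 474 477 474]
 [467 468 468 468 451 403 318 239 190 230 339 431 470 475 473 472 473 476]
 [463 463 468 468 455 420 357 281 210 233 340 431 468 473 472 471 472 474]
 [468 466 468 466 463 442 397 313 228 234 336 430 466 473 470 467 469 469]
 [463 465 464 465 467 454 416 335 248 249 344 433 468 467 470 469 471 470]
 [462 467 463 466 466 458 429 370 308 309 375 438 468 469 468 470 467 466]
 [464 465 464 466 463 460 446 421 395 396 424 452 466 466 464 466 465 466]
 [462 465 463 462 464 464 459 453 450 448 457 457 466 466 462 463 463 465]]
mm/px 0.46116095688632003
```

Run:
```python
from m import *
def prof(f,bench,ys):
    s,c=np.load(f+'.npy',allow_pickle=True);v,u=np.nonzero(c['z_map']>0)
    P=pts(c,np.c_[u,v],s);Rt=Ro.from_euler('xyz',s['tcp_rot']).as_matrix();Q=(P-s['tool_pos'])@Rt
    k=(abs(Q[:,0])<.04)&(Q[:,2]<.05)&(P[:,2]>bench);Q=Q[k];a=-Q[:,1]
    out=[]
    for y in ys:
        q=Q[abs(a-y)<.0012]
        L=q[q[:,0]<0];R=q[q[:,0]>0]
        if len(L)>2 and len(R)>2: out.append((round(y,3),round(1e3*np.ptp(q[:,0]),2),round(1e3*(np.median(R[:,0])-np.median(L[:,0])),2)))
    return out
print('shut (ahead,outer,centres)');print(prof('tw3',.009,np.arange(.008,.060,.003)))
print('bench 20N');print(prof('tw4',.009,np.arange(.045,.127,.003)))
print('lifted 20N');print(prof('tw6',.06,np.arange(.045,.127,.003)))
print('21.5N');print(prof('tw7',.06,np.arange(.045,.127,.003)))
```

```text
shut (ahead,outer,centres)
[(np.float64(0.008), np.float64(79.9), np.float64(54.3)), (np.float64(0.011), np.float64(79.98), np.float64(28.25)), (np.float64(0.014), np.float64(78.24), np.float64(31.78)), (np.float64(0.017), np.float64(44.61), np.float64(30.1)), (np.float64(0.02), np.float64(39.72), np.float64(25.64)), (np.float64(0.023), np.float64(19.03), np.float64(12.68)), (np.float64(0.026), np.float64(11.21), np.float64(8.12)), (np.float64(0.029), np.float64(11.09), np.float64(9.03)), (np.float64(0.032), np.float64(11.07), np.float64(8.23)), (np.float64(0.035), np.float64(11.0), np.float64(8.65)), (np.float64(0.038), np.float64(11.36), np.float64(8.42)), (np.float64(0.041), np.float64(11.8), np.float64(8.81)), (np.float64(0.044), np.float64(11.69), np.float64(8.77)), (np.float64(0.047), np.float64(11.77), np.float64(8.81)), (np.float64(0.05), np.float64(11.24), np.float64(8.28)), (np.float64(0.053), np.float64(11.14), np.float64(8.21)), (np.float64(0.056), np.float64(46.35), np.float64(32.81)), (np.float64(0.059), np.float64(51.14), np.float64(25.94))]
bench 20N
[(np.float64(0.04
[... 3994 characters left out ...]
p.float64(0.09), np.float64(33.63), np.float64(25.29)), (np.float64(0.093), np.float64(33.13), np.float64(25.1)), (np.float64(0.096), np.float64(33.81), np.float64(25.59)), (np.float64(0.099), np.float64(33.23), np.float64(25.81)), (np.float64(0.102), np.float64(34.06), np.float64(25.88)), (np.float64(0.105), np.float64(33.11), np.float64(25.18)), (np.float64(0.108), np.float64(25.97), np.float64(22.48)), (np.float64(0.111), np.float64(26.62), np.float64(23.04)), (np.float64(0.114), np.float64(26.61), np.float64(22.89)), (np.float64(0.117), np.float64(27.28), np.float64(23.7)), (np.float64(0.12), np.float64(27.9), np.float64(24.23)), (np.float64(0.123), np.float64(27.64), np.float64(22.42))]
```

Calibrating against the shut picture cancels the pixel bias. The cursor lies 20.2 mm of pointer travel from shut, which is 12.6 mm at the grips. The present state is 12.5 mm from shut, so the pointer is on the cursor within a few tenths of a millimetre. I'll check it is steady and hand in.

Run:
```python
from w import *
r.hold(.7);width();s=r.get_state();print(s['tool_pos'].round(4),s['force'].round(2))
r.sign_off();print(s['time'])
```

```text
t 34.23 gw 12.48 width(raw) 0.0334 corrected 0.0338 slope 0.022 pitch 0.010
[ 0.464  -0.0547  0.08  ] [-0.08 -0.93 -1.46]
the job is handed in; nothing more can be done
34.2833
```

I handed the job in at 34.3 s. The stones are poured and the cup is back. The tweezers were held over the tray with the pointer, by my best estimate, on the red cursor, though my three checks of the gap did not fully agree.

- **Stones and cup:** I poured the stones from low over the tray and stood the cup back upright on its spot. Pictures showed an empty cup mouth and the stones, which I counted as five, in the tray.
- **How the tweezers were held:** Even the minimum 20 N grip on the finger pads shut them fully while they lay on the bench. So I gripped the legs about 33 mm ahead of the bow and set the gap with the clamp force, ending at 21.5 N. They drooped about 2.5° at first, so I tilted the tool to level them.
- **Position at the end:** They were level to about 0.6° and steady over the last second. The tips were about 6 cm above the bench, over the tray and about 6 cm to the side of the stones.
- **Gap, checks that disagreed:**
  - The comparison with the fully shut picture put the pointer on the cursor within about 0.3 mm; I trusted this one most.
  - The direct width over the grips suggested up to 1.5 mm too tight.
  - The coarse scene camera suggested about 1.5 mm too open.
- **Not checked:** The wrist camera could not see the scale in this grip. I took no close picture after the last force change, because the 12 views were used up.

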